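Sort the dispensed containers into their trays

ROBOT

A 6-joint arm with a two-finger parallel gripper is mounted at the origin on the work surface. World frame = base frame: x ahead of the robot, y to its left, z up, the work surface at z = 0. Lengths are in m, angles in degrees, forces in N, time in s.
With the tool pointing down it reaches from about 0.4 to 0.825 m from the base axis. Payload 7 kg.
Tool frame: the origin (TCP) lies between the finger pads; the fingertips stand ctrl.nose_length ahead of it and the grasp point (between the pads) lies 2 mm behind it (ctrl.nose_length is the distance from the TCP to the fingertips, in m); z points along the fingers, y is the line along which they close (so a half turn about z gives the same grasp; the last joint's range is limited). The gripper opens to 88 mm and grips with 3 to 60 N. Pads are 19 mm wide; open, the fingers measure 130 mm over their backs; the gripper's body (78 mm by 193 mm) begins 47 mm behind the grasp point.
Start: joints at [86.981, 20.546, 0.682, 0, -70.136, -16.507], TCP at [0.226, 0.636, 0.21] pointing down, gripper open.
Joint ranges: [-176.03, 176.03], [-82.01, 121.73], [-58.28, 71.71], [-173.87, 95.51], [-174.79, -0.11], [-173.66, 173.66]. Speed limits (degrees/s): [136.94, 136.94, 172.46, 180, 180, 180].

INTERFACE

Orientations are given as [roll, pitch, yaw] about the fixed x, y, z axes, in that order (R = Rz(yaw) Ry(pitch) Rx(roll)).
In Python, from plant import ctrl gives the robot as it stands.
- The arm moves only by the tool apply_moves, never from a script. Its argument "commands" is a list of rows, each a list of 3 entries, a list of its own where there are three numbers: the shift along the world's x, y, z in cm, then the turn about the world's z in rad, then the closure, from 0 (fully open) to 1 (shut). In form: [[[x, y, z], turn, jaw], ...]. A call has 1 to 20 rows; each row is the pose to reach, as a shift and turn from the pose commanded when the call began; what a row does not reach only later rows make up. A row lasts 1/12 s, in which the tool goes at most 41.7 mm and 7.16 degrees, less where a joint would pass 70% of its speed; a pose out of reach is approached as far as the arm can. A call with a gripper value outside its range is refused whole. The fingers move at their own pace and stop on an object; the grip force is fixed at half the most. Time passes only in rows, so rows that repeat a pose let the fingers close. It gives the time, the measured TCP pose, the force, the opening and the grip force at its end, in the units of the state.
- ctrl.get_obs(): the state, without advancing time (a new reading comes with each control period).
- ctrl.snapshot(name): name is "scene" or "side" or "wrist"; returns a dict with "img" (384x512x3 uint8, red, green, blue), "fx", "fy", "cx", "cy" (pixels), "T" (4x4, takes a point from camera to world coordinates). Camera axes: x right, y up, looking along -z (the intrinsics and any distortion apply to the point x, -y, -z); pixel columns grow to the right and rows downward; lengths in m; the calibration is good to about 2 mm. A picture is of the moment at which its call begins. There is no depth.
- ctrl.close_job(): hands the job in; it is judged then, once.
Trained networks look in a picture, given as the dict that the camera call returned (one of the last four; its "shot" number tells which), for a name from the list of things; names that differ only in an ending like _2 or _b are one class to them, and where a whole thing is asked for, a point or a joint stands for the part that bears it (a point fixed in the world has none). Each returns a list of dicts, best first, with "score" (0 to 1); they miss things now and then, are a little off and sometimes report something else, mostly with a low value. They report only what shows in the picture. A call takes as long as a camera call. They do not tell look-alikes from the thing itself.
- ctrl.search_frame(picture, target): "at" ([column, row] in pixels, amid what is visible of it).
- ctrl.spot_point(picture, target): "at" ([column, row] in pixels: a listed point, or the origin of a listed thing).
The state is a dict: "clock": time; "joint_pos": joint angles; "qvel": joint speeds; "tau": joint torques, N m; "tool_pos": TCP position; "orientation": TCP orientation; "force": force on the tool from outside, world axes, zero at the start; "moment": the same for the moment, N m; "opening": finger opening in m; "gripper_force": force on a finger pad.
Only numpy, scipy, OpenCV 4.12 (cv2) and the standard library are available. Lean on these libraries where they do the work, as an engineer would, in place of code of your own. Each camera call takes 0.05 s, during which the arm holds its last target. There are 200 camera calls.

TASK

Sort the white containers on the dispensing table: stand the two tablet bottles in the large two-compartment tray and the two slender dropper bottles in the small two-compartment tray, one to each compartment, and stand the ointment jar in the round dish. All must stand upright on the floor of their tray; leave the amber bottle and the steel cup standing where they are.

Things in the scene. Friction and masses are not known exactly. Their poses are not given: they have to be found in the camera images.
- tablet_bottle_1: White plastic tablet bottle, standing: round body 40 mm in diameter up to 56 mm, narrower shoulder, ribbed screw cap 34 mm in diameter from 60 to 80 mm (total height 80 mm); paper band on the body, about 60 g. Both tablet bottles are alike. Origin: centre of its underside, z up along its axis.
- tablet_bottle_2: White plastic tablet bottle, standing: round body 40 mm in diameter up to 56 mm, narrower shoulder, ribbed screw cap 34 mm in diameter from 60 to 80 mm (total height 80 mm); paper band on the body, about 60 g. Both tablet bottles are alike. Origin: centre of its underside, z up along its axis.
- dropper_bottle_1: Small slender white plastic dropper bottle, standing: round body 26 mm in diameter up to 44 mm, then a narrow 17 mm neck and a pointed cap, total height 70 mm; about 30 g. Both dropper bottles are alike. Origin: centre of its underside, z up along its axis.
- dropper_bottle_2: Small slender white plastic dropper bottle, standing: round body 26 mm in diameter up to 44 mm, then a narrow 17 mm neck and a pointed cap, total height 70 mm; about 30 g. Both dropper bottles are alike. Origin: centre of its underside, z up along its axis.
- ointment_jar: Squat wide white plastic ointment jar, standing: base 53 mm in diameter up to 34 mm, screw lid 55 mm in diameter from 36 to 56 mm (total height 56 mm), round paper label on the lid; about 80 g. Origin: centre of its underside, z up along its axis.
- large_tray: The larger blue plastic rectangular tray with two equal square compartments side by side, fixed to the table: outside 72 mm along its x, 141 mm along its y, walls and divider 3 mm thick and 15 mm high (over the table), floor top 3 mm above the table. Compartments are 66 x 66 mm inside, centred 34.5 mm from the origin at +y and -y. Origin: centre of its underside.
- small_tray: The smaller blue plastic rectangular tray with two equal square compartments side by side, fixed to the table: outside 54 mm along its x, 105 mm along its y, walls and divider 3 mm thick and 15 mm high, floor top 3 mm above the table. Compartments are 48 x 48 mm inside, centred 25.5 mm from the origin at +y and -y. Origin: centre of its underside.
- round_dish: Round blue plastic dish, fixed to the table: 88 mm outside and 82 mm inside diameter, rim 15 mm high, floor top 3 mm above the table. Origin: centre of its underside.
- amber_bottle: Bystander, to be left alone: loose amber glass bottle with a black cap, 48 mm in diameter, 85 mm high, standing among the things. Origin: centre of its underside. Nothing among the things and trays stands higher than this; other equipment, up to 200 mm high, is along the back and the sides of the table.
- steel_cup: Bystander, to be left alone: loose empty open steel cup, 58 mm across the rim, 55 mm high, standing among the things. Origin: centre of its underside.
There are look-alikes about, which are no part of the job. Leave any green or pink look-alike of the small_tray alone.

How it is judged (in metres and radians):
At the end, for the whole second after the job is handed in: One tablet bottle in each large-tray compartment, one dropper bottle in each small-tray compartment, the jar in the dish: upright within 0.12 rad, underside under 8 mm above the tray's, axis within 17, 15 (along each tray axis) and 18 mm (radially) of the centre, at rest (((z of each of tablet_bottle_1, tablet_bottle_2 in the frame of large_tray below 0.008 m and angle between each of tablet_bottle_1, tablet_bottle_2's own z axis and vertical below 0.12 rad and x of tablet_bottle_1 in the frame of large_tray between -0.017 and 0.017 m and y of tablet_bottle_1 in the frame of large_tray between 0.0175 and 0.0515 m and x of tablet_bottle_2 in the frame of large_tray between -0.017 and 0.017 m and y of tablet_bottle_2 in the frame of large_tray between -0.0515 and -0.0175 m) or (z of each of tablet_bottle_1, tablet_bottle_2 in the frame of large_tray below 0.008 m and angle between each of tablet_bottle_1, tablet_bottle_2's own z axis and vertical below 0.12 rad and x of tablet_bottle_1 in the frame of large_tray between -0.017 and 0.017 m and y of tablet_bottle_1 in the frame of large_tray between -0.0515 and -0.0175 m and x of tablet_bottle_2 in the frame of large_tray between -0.017 and 0.017 m and y of tablet_bottle_2 in the frame of large_tray between 0.0175 and 0.0515 m)) and ((z of each of dropper_bottle_1, dropper_bottle_2 in the frame of small_tray below 0.008 m and angle between each of dropper_bottle_1, dropper_bottle_2's own z axis and vertical below 0.12 rad and x of dropper_bottle_1 in the frame of small_tray between -0.015 and 0.015 m and y of dropper_bottle_1 in the frame of small_tray between 0.0105 and 0.0405 m and x of dropper_bottle_2 in the frame of small_tray between -0.015 and 0.015 m and y of dropper_bottle_2 in the frame of small_tray between -0.0405 and -0.0105 m) or (z of each of dropper_bottle_1, dropper_bottle_2 in the frame of small_tray below 0.008 m and angle between each of dropper_bottle_1, dropper_bottle_2's own z axis and vertical below 0.12 rad and x of dropper_bottle_1 in the frame of small_tray between -0.015 and 0.015 m and y of dropper_bottle_1 in the frame of small_tray between -0.0405 and -0.0105 m and x of dropper_bottle_2 in the frame of small_tray between -0.015 and 0.015 m and y of dropper_bottle_2 in the frame of small_tray between 0.0105 and 0.0405 m)) and horizontal distance between ointment_jar and round_dish below 0.018 m and z of ointment_jar in the frame of round_dish below 0.008 m and angle between ointment_jar's own z axis and vertical below 0.12 rad and linear speed of each of tablet_bottle_1, tablet_bottle_2, dropper_bottle_1, dropper_bottle_2, ointment_jar below 0.02 m/s); the robot touches nothing.
It fails at once if the amber bottle is shifted by more than 25 mm or tipped (distance of amber_bottle from where it was at the start of the episode above 0.025 m or angle between amber_bottle's own z axis and vertical above 0.4 rad).
It fails at once if the steel cup is shifted by more than 25 mm or tipped (distance of steel_cup from where it was at the start of the episode above 0.025 m or angle between steel_cup's own z axis and vertical above 0.4 rad).
It also fails if it takes over 128 s, if anything falls off the work surface, if the arm or the gripper's body presses on something with over 40 N, if the wrist force passes 120 N, or if a joint passes its speed limit or range.

## Working session

There is one attempt and no reset: what is moved stays moved. The work goes in short steps, Python scripts to look and compute and a tool call to move; the robot and the scene stay as the last step left them, time stands still between calls to the robot, and variables do not carry over. Pictures are saved under pics/ and viewed, at most 14 in all, crops included, and the job is handed in when it is done.

Besides the shell and the picture viewer there is one more tool, called in YAML: its name, and indented under it one key for each argument. apply_moves: Moves the arm, as the interface text tells. Its arguments: {"type":"object","properties":{"commands":{"type":"array"}},"required":["commands"]}

```bash
mkdir -p pics; ls; cat > h.py <<'E'
import numpy as np, cv2
from plant import ctrl
def ray(s,p):
    d=np.array([(p[0]-s["cx"])/s["fx"],-(p[1]-s["cy"])/s["fy"],-1.0]); T=np.array(s["T"])
    return T[:3,3],T[:3,:3]@d
def at_z(s,p,z=0):
    o,d=ray(s,p); return o+d*(z-o[2])/d[2]
def proj(s,P):
    T=np.array(s["T"]); c=T[:3,:3].T@(np.array(P)-T[:3,3])
    return np.array([s["cx"]+s["fx"]*c[0]/-c[2], s["cy"]-s["fy"]*c[1]/-c[2]])
def save(s,n,crop=None,k=1):
    im=s["img"][:,:,::-1]
    if crop: im=im[crop[1]:crop[3],crop[0]:crop[2]]
    cv2.imwrite("pics/"+n,cv2.resize(im,None,fx=k,fy=k,interpolation=cv2.INTER_CUBIC))
E
python3 - <<'E'
from h import *
s=ctrl.snapshot("scene");w=ctrl.snapshot("side")
print({k:v for k,v in s.items() if k!="img"})
save(s,"scene.png",k=1.5);save(w,"side.png",k=1.5)
names=["tablet_bottle_1","dropper_bottle_1","ointment_jar","large_tray","small_tray","round_dish","amber_bottle","steel_cup"]
for q,n in((s,"scene"),(w,"side")):
  for m in names:
    for r in ctrl.spot_point(q,m):
      print(n,m,np.round(r["at"]),round(r["score"],2),np.round(at_z(q,r["at"])[:2],3))
print(ctrl.nose_length,ctrl.get_obs())
E
```

```text
pics
{'fx': 432.1094365119618, 'fy': 432.1094365119618, 'cx': 259.9194757237607, 'cy': 190.60851269422275, 'T': array([[-0.80184071, -0.40269262,  0.44146363,  0.97560474],
       [ 0.59742431, -0.55467524,  0.57915418,  0.66715156],
       [ 0.01164783,  0.72813051,  0.68533955,  0.78905756],
       [ 0.        ,  0.        ,  0.        ,  1.        ]]), 'shot': 1}
scene tablet_bottle_1 [234. 161.] 0.87 [ 0.453 -0.142]
scene tablet_bottle_1 [373. 293.] 0.7 [0.463 0.397]
scene dropper_bottle_1 [264. 183.] 0.65 [ 0.44  -0.017]
scene dropper_bottle_1 [324. 255.] 0.49 [0.476 0.261]
scene ointment_jar [207. 146.] 0.8 [ 0.477 -0.25 ]
scene large_tray [272. 280.] 0.58 [0.617 0.244]
scene small_tray [339. 201.] 0.86 [0.325 0.154]
scene small_tray [215. 215.] 0.85 [0.613 0.006]
scene small_tray [245. 124.] 0.76 [ 0.32  -0.276]
scene round_dish [170. 165.] 0.56 [ 0.609 -0.233]
scene amber_bottle [303. 220.] 0.77 [0.444 0.15 ]
scene steel_cup [185. 120.] 0.88 [ 0.465 -0.404]
scene steel_cup [373. 292.] 0.49 [0.462 0.397]
side tablet_bottle_1 [196. 129.] 0.7 [0.455 0.387]
side tablet_bottle_1 [
[... 654 characters left out ...]
0.82 [ 0.476 -0.387]
0.017 {'clock': 0.9, 'joint_pos': array([ 8.69799913e+01,  2.05441557e+01,  6.81388262e-01,  2.10441890e-04,
       -7.01369042e+01, -1.65050371e+01]), 'qvel': array([-0.05639423, -0.02438194,  0.01462972,  0.02283549,  0.05858013,
       -0.03616762]), 'tau': array([ 1.72828459e-03, -5.82358146e+01,  2.93300915e+01,  7.00253963e+00,
        1.24606246e-02, -1.93210371e-05]), 'tool_pos': array([0.22562944, 0.63613775, 0.20958246]), 'orientation': array([-1.79999629e+02, -9.64830937e-05, -1.95249743e+01]), 'force': array([-0.2090753 ,  0.4175905 , -0.35440551]), 'moment': array([-0.02517215, -0.0075095 ,  0.00498018]), 'gripper_force': 0.0, 'opening': 0.08767049295684817}
```

View images.

View pics/scene.png

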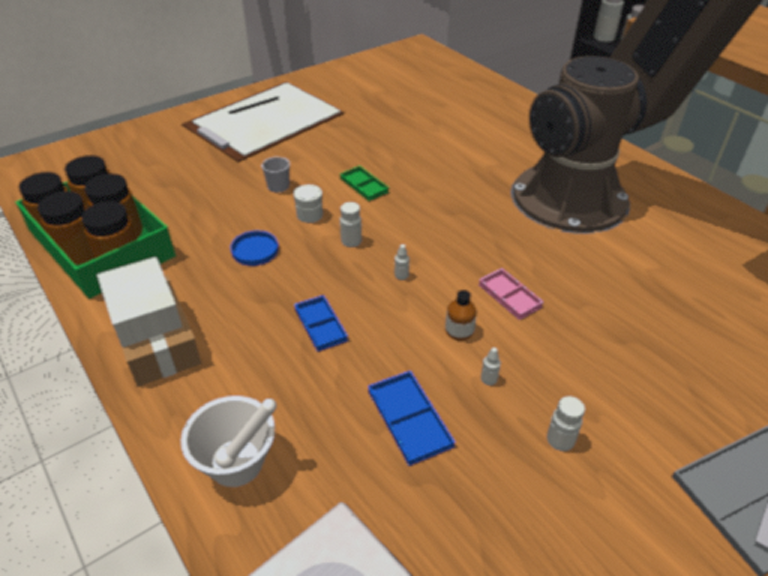

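View pics/side.png

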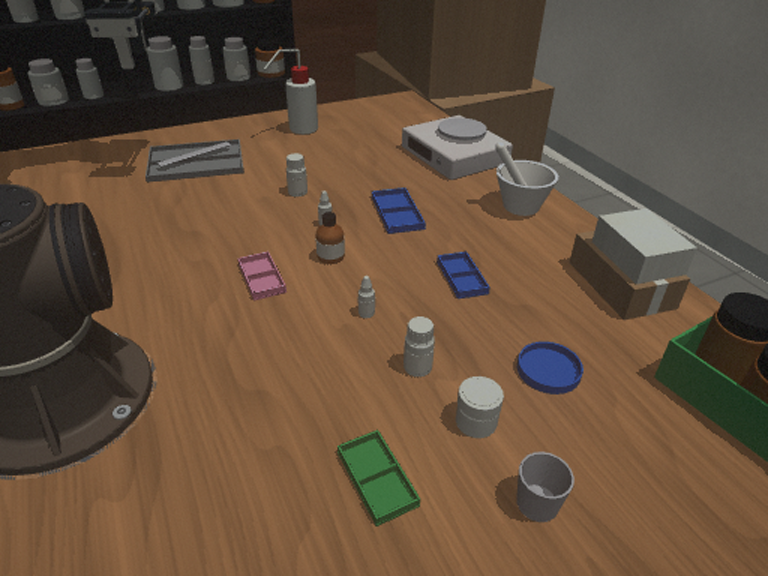

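Candidates for the small tray (scene view, original px): blue (215,215), pink (339,201), green (245,124). I choose the blue one. The large tray is the bigger blue one at (272,280) and the dish is at (170,165). The white bottles and jar have no doubles except the distant shelf stock. I'll fit poses by silhouette in both views and check with one crop.

```bash
cat > fit.py <<'E'
from h import *
from scipy.optimize import minimize
def circ(r,z): a=np.linspace(0,2*np.pi,24,endpoint=False); return np.c_[r*np.cos(a),r*np.sin(a),0*a+z]
def box(a,b): return np.array([[x,y,z] for x in(-a,a) for y in(-b,b) for z in(0,.015)])
SH={"tab":[np.r_[circ(.02,0),circ(.02,.056)],np.r_[circ(.017,.056),circ(.017,.08)]],
"drop":[np.r_[circ(.013,0),circ(.013,.044)],np.r_[circ(.0085,.044),circ(.003,.07)]],
"jar":[np.r_[circ(.0265,0),circ(.0275,.036),circ(.0275,.056)]],
"large":[box(.036,.0705)],"small":[box(.027,.0525)],"dish":[np.r_[circ(.044,0),circ(.044,.015)]]}
K=6
def model(s,sh,p):
    c,sn=np.cos(p[2]),np.sin(p[2]); R=np.array([[c,-sn,0],[sn,c,0],[0,0,1]])
    m=np.zeros((384*K//2,512*K//2),np.uint8)
    for P in SH[sh]:
        q=np.array([proj(s,R@v+[p[0],p[1],0]) for v in P])*K/2
        cv2.fillConvexPoly(m,cv2.convexHull(np.round(q).astype(np.int32)),1)
    return m
def mask(s,sh,px):
    h=cv2.cvtColor(s["img"],cv2.COLOR_RGB2HSV)
    m=((h[...,0]>105)&(h[...,0]<130)&(h[...,1]>120)) if sh in("large","small","dish") else (h[...,1]<75)&(h[...,2]>60)
    n,l,st,ce=cv2.connectedComponentsWithStats(m.astype(np.uint8))
    px=np.array(px); yy,xx=np.nonzero(m); i=np.argmin((xx-px[0])**2+(yy-px[1])**2); k=l[yy[i],xx[i]]
    return cv2.morphologyEx(cv2.resize((l==k).astype(np.uint8),None,fx=K/2,fy=K/2,interpolation=cv2.INTER_NEAREST),cv2.MORPH_CLOSE,np.ones((9,9)))
def fit(views,sh,p0):
    ms=[(s,mask(s,sh,proj(s,[p0[0],p0[1],.012]))) for s in views]
    yaw=sh in("large","small")
    def f(v):
        p=[v[0],v[1],v[2]*10 if yaw else 0]
        return sum(1-(a:=model(s,sh,p)&m).sum()/max(1,(model(s,sh,p)|m).sum()) for s,m in ms)
    best=None
    for y0 in ((-.03,0,.03) if yaw else (0,)):
        x0=np.array([p0[0],p0[1],y0]); 
        r=minimize(f,x0,method="Nelder-Mead",options=dict(initial_simplex=[x0,x0+[.012,0,0],x0+[0,.012,0],x0+[0,0,.012]],xatol=2e-4,fatol=1e-4))
        if best is None or r.fun<best.fun: best=r
    return best.x*[1,1,10],best.fun/len(views)
E
python3 - <<'E'
from fit import *
S=ctrl.snapshot("scene");D=ctrl.snapshot("side")
J=[("tab",.454,.392),("tab",.457,-.148),("drop",.435,-.023),("drop",.4735,.254),("jar",.48,-.257),("large",.617,.243),("small",.608,0),("dish",.614,-.23)]
for n,x,y in J:
    for v in ([S],[D],[S,D]):
        p,e=fit(v,n,(x,y)); print(n,np.round(p,4),round(e,3))
save(D,"c.png",(190,100,400,290),3.5)
E
```

```text
tab [ 0.4604  0.3984 -0.1082] 0.077
tab [ 0.4644  0.3955 -0.0107] 0.073
tab [ 0.4643  0.3989 -0.075 ] 0.115
tab [ 0.4513 -0.1451  0.0932] 0.091
tab [ 0.4539 -0.149   0.0353] 0.065
tab [ 0.4523 -0.148   0.1131] 0.138
drop [ 0.4325 -0.0123 -0.0243] 0.15
drop [ 0.4367 -0.0137 -0.0217] 0.091
drop [ 0.4355 -0.012  -0.0896] 0.196
drop [0.4676 0.257  0.0791] 0.132
drop [0.4738 0.2621 0.0636] 0.399
drop [0.4708 0.2581 0.04  ] 0.302
jar [ 0.4723 -0.262  -0.0475] 0.091
jar [ 0.4754 -0.2651  0.0371] 0.06
jar [ 0.4744 -0.2645  0.0591] 0.105
large [ 0.6119  0.2433 -0.1983] 0.093
large [ 0.6165  0.2554 -0.2797] 0.417
large [ 0.6125  0.2429 -0.2121] 0.263
small [ 0.6168  0.0071 -0.2266] 0.137
small [ 0.626   0.0135 -0.2458] 0.466
small [ 0.6179  0.0066 -0.2037] 0.313
dish [ 0.6117 -0.228   0.0255] 0.172
dish [ 0.6256 -0.2234 -0.0579] 0.339
dish [ 0.6149 -0.2299  0.007 ] 0.266
```

View pics/c.png

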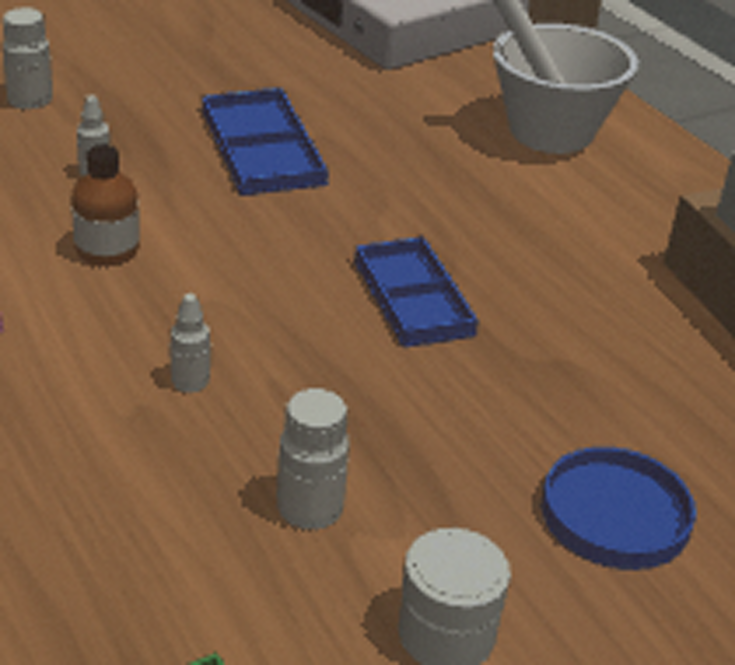

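Confirmed: both trays and the dish are blue, the pink and green decoys are elsewhere, and the five white containers stand free. Moving above the far tablet bottle.

apply_moves:
  commands:
    - [[0,0,4],0,0]
    - [[0,0,5],0,0]
    - [[24,-24,5],-1.44,0]
    - [[24,-24,5],-1.44,0]
    - [[24,-24,5],-1.44,0]
    - [[24,-24,5],-1.44,0]
    - [[24,-24,5],-1.44,0]
    - [[24,-24,5],-1.44,0]
    - [[24,-24,5],-1.44,0]
    - [[24,-24,5],-1.44,0]
    - [[24,-24,5],-1.44,0]
    - [[24,-24,5],-1.44,0]
    - [[24,-24,0],-1.44,0]
    - [[24,-24,-2],-1.44,0]
    - [[24,-24,-2],-1.44,0]
    - [[24,-24,-2],-1.44,0]

```text
clock: 2.33
tool_pos: [0.4656, 0.3956, 0.1893]
orientation: [180.0, -0.1, -101.9]
force: [0.3, 0.4, 1.8]
opening: 0.0873
gripper_force: 0.0
```

```bash
python3 - <<'E'
from fit import *
w=ctrl.snapshot("wrist"); o=ctrl.get_obs(); print(o["tool_pos"],o["orientation"],o["clock"],np.round(w["T"],3).tolist())
save(w,"w1.png",k=1.3)
for m in ["tablet_bottle_1","dropper_bottle_1","large_tray"]:
  for r in ctrl.spot_point(w,m): print(m,r,at_z(w,r["at"])[:2])
print(fit([w],"tab",(.463,.397)))
print(fit([w],"large",(.612,.243)))
E
```

```text
[0.46637952 0.39665473 0.19108169] [-1.79922102e+02  3.11486081e-02 -1.01841695e+02] 2.3833 [[-0.979, -0.196, -0.059, 0.449], [0.205, -0.936, -0.285, 0.318], [0.001, -0.291, 0.957, 0.364], [0.0, 0.0, 0.0, 1.0]]
tablet_bottle_1 {'at': [257.7, 169.0], 'score': 0.72} [0.4632125  0.39957222]
large_tray {'at': [86.4, 52.9], 'score': 0.6} [0.61356854 0.2410261 ]
(array([0.4601262 , 0.39689796, 0.07599591]), np.float64(0.06452032520325202))
(array([ 0.61122089,  0.24155389, -0.20637041]), np.float64(0.029592733665397053))
```

View pics/w1.png

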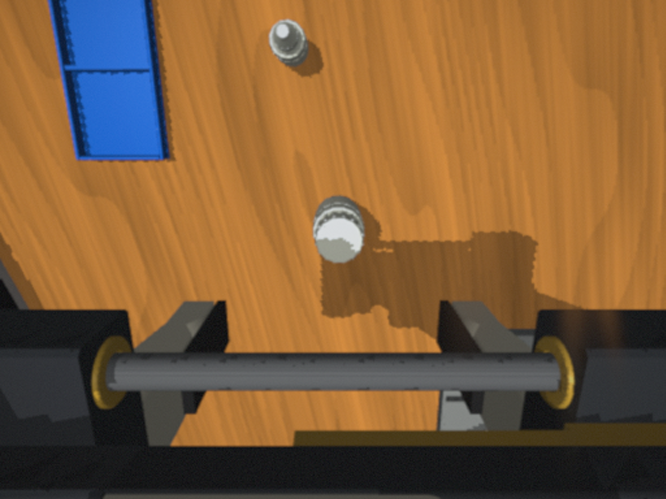

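apply_moves:
  commands:
    - [[-0.4,0.2,-3],0,0]
    - [[-0.4,0.2,-6],0,0]
    - [[-0.4,0.2,-9],0,0]
    - [[-0.4,0.2,-12],0,0]
    - [[-0.4,0.2,-14],0,0]
    - [[-0.4,0.2,-14.7],0,0]
    - [[-0.4,0.2,-14.7],0,0]
    - [[-0.4,0.2,-14.7],0,0.3]
    - [[-0.4,0.2,-14.7],0,0.7]
    - [[-0.4,0.2,-14.7],0,0.7]
    - [[-0.4,0.2,-14.7],0,0.7]
    - [[-0.4,0.2,-14.7],0,0.7]
    - [[-0.4,0.2,-14.7],0,0.7]
    - [[-0.4,0.2,-14.7],0,0.7]
    - [[-0.4,0.2,-12],0,0.7]
    - [[-0.4,0.2,-9],0,0.7]
    - [[-0.4,0.2,-6],0,0.7]
    - [[-0.4,0.2,-4],0,0.7]
    - [[-0.4,0.2,-4],0,0.7]

```text
clock: 4.12
tool_pos: [0.4635, 0.4002, 0.1549]
orientation: [-179.8, 0.4, -102.0]
force: [-0.3, 0.7, -0.1]
opening: 0.0268
gripper_force: 0.0
```

```bash
python3 - <<'E'
from fit import *
w=ctrl.snapshot("wrist"); S=ctrl.snapshot("scene"); o=ctrl.get_obs(); print(o["tool_pos"],o["opening"],o["gripper_force"])
a=cv2.resize(S["img"][170:384,250:512],(512,418)); cv2.imwrite("pics/w2.png",cv2.resize(np.hstack([np.vstack([w["img"],w["img"][:34]*0]),a])[:,:,::-1],None,fx=.78,fy=.78))
E
```

```text
[0.46177736 0.39854726 0.15049877] 0.02594325810865224 0.0
```

View pics/w2.png

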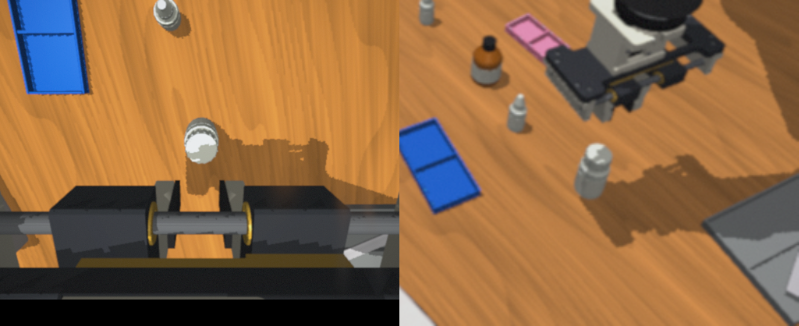

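The bottle at about (200,140) still stands and the jaw is empty. The fingers close slowly (about 60 mm/s), so the lift came too early. I'll re-measure the bottle and give them more time.

```bash
python3 - <<'E'
from fit import *
w=ctrl.snapshot("wrist"); S=ctrl.snapshot("scene")
for v in([w],[S]): print(fit(v,"tab",(.463,.397)))
o=ctrl.get_obs(); print(o["tool_pos"],o["opening"])
E
```

```text
(array([0.460521  , 0.3970668 , 0.07820812]), np.float64(0.062001468069488586))
(array([0.46123789, 0.39882029, 0.07936069]), np.float64(0.07909149484536082))
[0.46112844 0.3976103  0.14859779] 0.026730170221177466
```

apply_moves:
  commands:
    - [[-0.1,0,0],0,0.2]
    - [[-0.1,0,0],0,0.2]
    - [[-0.1,0,0],0,0.2]
    - [[-0.1,0,0],0,0.2]
    - [[-0.1,0,0],0,0.2]
    - [[-0.1,0,0],0,0.2]
    - [[-0.1,0,0],0,0.2]
    - [[-0.1,0,0],0,0.2]
    - [[-0.1,0,-3],0,0.2]
    - [[-0.1,0,-6],0,0.2]
    - [[-0.1,0,-9],0,0.2]
    - [[-0.1,0,-10.7],0,0.2]
    - [[-0.1,0,-10.7],0,0.2]
    - [[-0.1,0,-10.7],0,1]
    - [[-0.1,0,-10.7],0,1]
    - [[-0.1,0,-10.7],0,1]
    - [[-0.1,0,-10.7],0,1]
    - [[-0.1,0,-10.7],0,1]
    - [[-0.1,0,-10.7],0,1]
    - [[-0.1,0,-10.7],0,1]

```text
clock: 5.98
tool_pos: [0.4609, 0.3985, 0.0433]
orientation: [-180.0, 0.1, -102.0]
force: [-0.6, -0.6, 3.4]
opening: 0.0333
gripper_force: 30.0
```

apply_moves:
  commands:
    - [[0,0,0],0,1]
    - [[0,0,0.5],0,1]
    - [[0,0,1.5],0,1]
    - [[0,0,2],0,1]
    - [[0,0,2],0,1]

```text
clock: 6.4
tool_pos: [0.4613, 0.399, 0.0644]
orientation: [-179.9, 0.1, -102.0]
force: [0.1, 1.2, -0.1]
opening: 0.0332
gripper_force: 30.0
```

```bash
python3 - <<'E'
from fit import *
w=ctrl.snapshot("wrist"); S=ctrl.snapshot("scene"); o=ctrl.get_obs(); print(o["tool_pos"],o["opening"],o["gripper_force"],o["force"])
a=cv2.resize(S["img"][200:384,280:512],(527,418)); cv2.imwrite("pics/w3.png",cv2.resize(np.hstack([np.vstack([w["img"],w["img"][:34]*0]),a])[:,:,::-1],None,fx=.76,fy=.76))
E
```

```text
[0.46069577 0.39835596 0.0630131 ] 0.03317482328228554 29.999843537807465 [ 0.54946956 -0.12402468 -2.09960017]
```

View pics/w3.png

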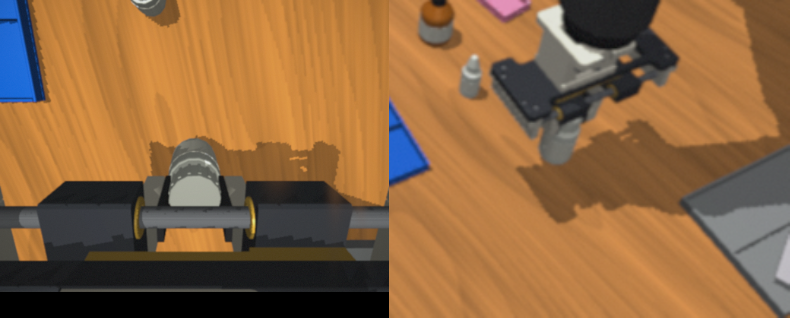

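```bash
python3 - <<'E'
from fit import *
w=ctrl.snapshot("wrist"); S=ctrl.snapshot("scene")
print("cap from wrist",at_z(w,(257,249),.1), "scene bottom expect",proj(S,[.4607,.398,.02]),proj(S,[.4607,.398,.1]))
h=cv2.cvtColor(S["img"],cv2.COLOR_RGB2HSV); m=(h[...,1]<75)&(h[...,2]>90)
yy,xx=np.nonzero(m[255:310,350:400]); 
for r in range(262,302,4):
    x=np.nonzero(m[r,345:400])[0]; print(r,(x.min()+345,x.max()+345) if len(x) else None)
for z in(.02,.05,.07): print(z,[np.round(proj(S,v),1) for v in circ(.02,z)[[0,6,12,18]]+[.4607,.398,0]])
E
```

```text
cap from wrist [0.45750036 0.38965966 0.1       ] scene bottom expect [375.32938161 287.13354532] [383.19705731 263.89568505]
262 (np.int64(348), np.int64(399))
266 (np.int64(352), np.int64(398))
270 (np.int64(355), np.int64(390))
274 (np.int64(358), np.int64(389))
278 (np.int64(361), np.int64(388))
282 (np.int64(370), np.int64(387))
286 (np.int64(367), np.int64(385))
290 (np.int64(368), np.int64(384))
294 (np.int64(373), np.int64(380))
298 None
0.02 [array([368.8, 291.9]), array([382.6, 293.7]), array([381.8, 282.4]), array([368.3, 280.7])]
0.05 [array([371.5, 283.6]), array([385.6, 285.4]), array([384.7, 274. ]), array([370.9, 272.3])]
0.07 [array([373.4, 277.8]), array([387.7, 279.6]), array([386.8, 268.2]), array([372.7, 266.5])]
```

Held upright (base where expected in the scene view). Placing in the +y compartment.

apply_moves:
  commands:
    - [[0,0,3],0,1]
    - [[0,0,4],0,1]
    - [[4,-3,4],0,1]
    - [[7,-5.5,4],0,1]
    - [[10,-8,4],0,1]
    - [[13,-10,4],0,1]
    - [[15,-11.7,4],0,1]
    - [[15.8,-12.2,4],0,1]
    - [[15.8,-12.2,4],0,1]
    - [[15.8,-12.2,4],0,1]
    - [[15.8,-12.2,2],0,1]
    - [[15.8,-12.2,0],0,1]
    - [[15.8,-12.2,-1],0,1]
    - [[15.8,-12.2,-1.4],0,1]
    - [[15.8,-12.2,-1.6],0,1]
    - [[15.8,-12.2,-1.7],0,1]
    - [[15.8,-12.2,-1.7],0,1]

```text
clock: 8.02
tool_pos: [0.6189, 0.2769, 0.0465]
orientation: [-179.9, 0.1, -102.0]
force: [-0.1, -0.1, -0.5]
opening: 0.0334
gripper_force: 30.0
```

apply_moves:
  commands:
    - [[0,0,0],0,0.9]
    - [[0,0,0],0,0.2]
    - [[0,0,0],0,0.2]
    - [[0,0,0],0,0.2]
    - [[0,0,0],0,0.2]
    - [[0,0,0],0,0.2]
    - [[0,0,0],0,0.2]
    - [[0,0,0],0,0.2]
    - [[0,0,2],0,0.2]
    - [[0,0,5],0,0.2]
    - [[0,0,9],0,0.2]
    - [[0,0,13],0,0.2]
    - [[-5,0,15],0,0.2]
    - [[-9,0,15],0,0.2]
    - [[-12,0,15],0,0.2]
    - [[-14,0,15],0,0.2]
    - [[-14,0,15],0,0.2]
    - [[-14,0,15],0,0.2]

```text
clock: 9.52
tool_pos: [0.4779, 0.2765, 0.1966]
orientation: [-179.9, 0.1, -101.9]
force: [-0.0, 0.0, 0.1]
opening: 0.0698
gripper_force: 0.0
```

```bash
python3 - <<'E'
from fit import *
w=ctrl.snapshot("wrist"); S=ctrl.snapshot("scene"); o=ctrl.get_obs(); print(o["tool_pos"],o["opening"],o["gripper_force"],o["clock"])
for m in ["dropper_bottle_1","tablet_bottle_1"]:
  for r in ctrl.spot_point(w,m): print(m,r,at_z(w,r["at"])[:2])
print(fit([S],"tab",(.6185,.276)))
for v in ([w],[S]): print(fit(v,"drop",(.47,.258)))
a=cv2.resize(S["img"][130:314,180:412],(527,418)); cv2.imwrite("pics/w4.png",cv2.resize(np.hstack([np.vstack([w["img"],w["img"][:34]*0]),a])[:,:,::-1],None,fx=.76,fy=.76))
E
```

```text
[0.47911424 0.27648951 0.19582947] 0.06995366351451407 0.0 9.6167
dropper_bottle_1 {'at': [259.8, 147.2], 'score': 0.65} [0.46853719 0.25797266]
tablet_bottle_1 {'at': [139.9, 186.7], 'score': 0.58} [0.61947448 0.27500525]
(array([ 0.61690472,  0.27489497, -0.01309759]), np.float64(0.08759742460182984))
(array([0.46806036, 0.25660126, 0.074813  ]), np.float64(0.09796506392940751))
(array([0.4680794 , 0.2572935 , 0.01338239]), np.float64(0.13301141352063217))
```

View pics/w4.png

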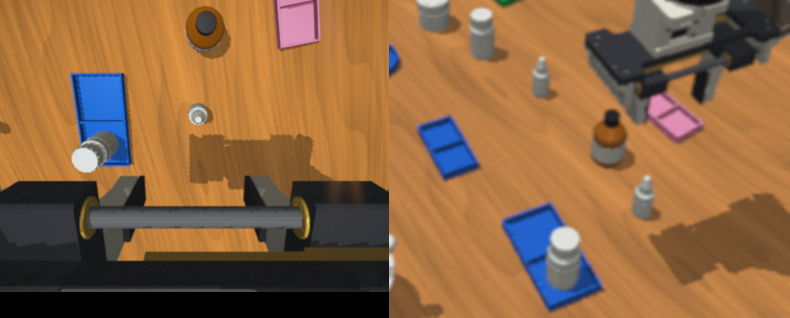

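Tablet bottle 1 stands in the tray's near compartment (right view, (565,260)). Dropper is at (200,115) in the wrist view; picking it.

apply_moves:
  commands:
    - [[-1.1,-1.9,-3],0,0.35]
    - [[-1.1,-1.9,-6],0,0.35]
    - [[-1.1,-1.9,-8],0,0.35]
    - [[-1.1,-1.9,-8],0,0.35]
    - [[-1.1,-1.9,-11],0,0.35]
    - [[-1.1,-1.9,-14],0,0.35]
    - [[-1.1,-1.9,-15.6],0,0.35]
    - [[-1.1,-1.9,-16.2],0,0.35]
    - [[-1.1,-1.9,-16.2],0,0.35]
    - [[-1.1,-1.9,-16.2],0,1]
    - [[-1.1,-1.9,-16.2],0,1]
    - [[-1.1,-1.9,-16.2],0,1]
    - [[-1.1,-1.9,-16.2],0,1]
    - [[-1.1,-1.9,-16.2],0,1]
    - [[-1.1,-1.9,-16.2],0,1]
    - [[-1.1,-1.9,-16.2],0,1]
    - [[-1.1,-1.9,-16.2],0,1]
    - [[-1.1,-1.9,-16.2],0,1]
    - [[-1.1,-1.9,-16.2],0,1]

```text
clock: 11.3
tool_pos: [0.4678, 0.2573, 0.0338]
orientation: [-180.0, 0.0, -102.0]
force: [-0.0, 0.5, 3.1]
opening: 0.0153
gripper_force: 30.0
```

apply_moves:
  commands:
    - [[0,0,1],0,1]
    - [[0,0,4],0,1]
    - [[0,0,8],0,1]
    - [[0,0,12],0,1]
    - [[3,-3,13],0,1]
    - [[5,-6,14],0,1]
    - [[7,-9,15],0,1]
    - [[9.5,-12,15],0,1]
    - [[12,-15,15],0,1]
    - [[14,-17,15],0,1]
    - [[15.2,-18.5,15],0,1]
    - [[15.2,-18.5,15],0,1]
    - [[15.2,-18.5,15],0,1]
    - [[15.2,-18.5,15],0,1]

```text
clock: 12.47
tool_pos: [0.619, 0.0723, 0.1836]
orientation: [180.0, -0.0, -102.1]
force: [-0.3, -0.2, -0.1]
opening: 0.0151
gripper_force: 30.0
```

```bash
python3 - <<'E'
from fit import *
w=ctrl.snapshot("wrist"); S=ctrl.snapshot("scene"); o=ctrl.get_obs(); print(o["tool_pos"],o["opening"],o["gripper_force"],o["clock"])
for v in([w],[S]): print(fit(v,"small",(.617,.007)))
for m in ["small_tray","dropper_bottle_1"]:
  for r in ctrl.spot_point(w,m): print(m,r,at_z(w,r["at"])[:2])
a=cv2.resize(S["img"][100:284,130:362],(527,418)); cv2.imwrite("pics/w5.png",cv2.resize(np.hstack([np.vstack([w["img"],w["img"][:34]*0]),a])[:,:,::-1],None,fx=.76,fy=.76))
E
```

```text
[0.61903395 0.07288873 0.18387503] 0.01483773537077368 29.985572397708893 12.5667
(array([ 0.61632849,  0.00720766, -0.19065245]), np.float64(0.037650054565296465))
(array([ 0.61643549,  0.00919465, -0.21494541]), np.float64(0.137926311464183))
small_tray {'at': [245.7, 113.4], 'score': 0.89} [0.61649154 0.01221495]
dropper_bottle_1 {'at': [413.4, 55.9], 'score': 0.82} [ 0.43442883 -0.00817214]
dropper_bottle_1 {'at': [260.0, 214.5], 'score': 0.64} [0.62523751 0.13029828]
```

View pics/w5.png

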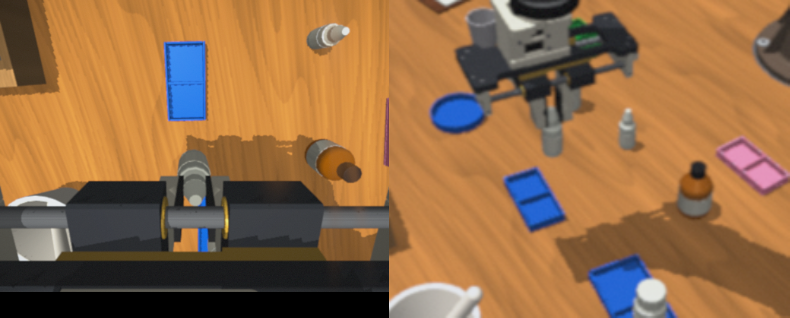

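The dropper is held upright; the blue small tray is at (185,80) in the wrist view. Placing in its −y compartment.

apply_moves:
  commands:
    - [[-0.3,-3,-2],0,1]
    - [[-0.6,-6,-5],0,1]
    - [[-0.9,-8,-8],0,1]
    - [[-0.9,-9,-9],0,1]
    - [[-0.9,-9,-10],0,1]
    - [[-0.9,-9,-11.5],0,1]
    - [[-0.9,-9,-13],0,1]
    - [[-0.9,-9,-14],0,1]
    - [[-0.9,-9,-14.4],0,1]
    - [[-0.9,-9,-14.6],0,1]
    - [[-0.9,-9,-14.6],0,1]
    - [[-0.9,-9,-14.6],0,0.8]
    - [[-0.9,-9,-14.6],0,0.3]
    - [[-0.9,-9,-14.6],0,0.3]
    - [[-0.9,-9,-14.6],0,0.3]
    - [[-0.9,-9,-14.6],0,0.3]
    - [[-0.9,-9,-14.6],0,0.3]
    - [[-0.9,-9,-14.6],0,0.3]
    - [[-0.9,-9,-13],0,0.3]
    - [[-0.9,-9,-10],0,0.3]

```text
clock: 14.33
tool_pos: [0.6079, -0.0183, 0.0805]
orientation: [179.6, -0.1, -102.1]
force: [0.2, -0.8, -0.8]
opening: 0.0598
gripper_force: 0.0
```

apply_moves:
  commands:
    - [[0,0,3],0,0.3]
    - [[0,0,7],0,0.3]
    - [[-4,1,10],0,0.3]
    - [[-8,2,10],0,0.3]
    - [[-12,3,10],0,0.3]
    - [[-16,4,10],0,0.3]
    - [[-17.5,4.5,10],0,0.3]
    - [[-17.5,4.5,10],0,0.3]
    - [[-17.5,4.5,10],0,0.3]
    - [[-17.5,4.5,10],0,0.3]

```text
clock: 15.17
tool_pos: [0.4363, 0.0274, 0.1841]
orientation: [-179.9, 0.0, -102.0]
force: [0.3, 0.4, 0.6]
opening: 0.0615
gripper_force: 0.0
```

```bash
python3 - <<'E'
from fit import *
w=ctrl.snapshot("wrist"); S=ctrl.snapshot("scene"); o=ctrl.get_obs(); print(o["tool_pos"],o["opening"],o["gripper_force"],o["clock"])
print(fit([S],"drop",(.611,-.018)))
for v in([w],[S]): print(fit(v,"drop",(.4355,-.012)))
for r in ctrl.spot_point(w,"dropper_bottle_1"): print(r,at_z(w,r["at"])[:2])
E
```

```text
[0.43644273 0.02713718 0.18349802] 0.06126393370979036 0.0 15.2667
(array([ 0.6105134 , -0.02160268,  0.01481257]), np.float64(0.12713567839195983))
(array([ 0.43248619, -0.01206791,  0.03919969]), np.float64(0.08908839779005528))
(array([ 0.43192937, -0.01321157,  0.12379836]), np.float64(0.15142857142857147))
{'at': [252.3, 134.2], 'score': 0.94} [ 0.43183133 -0.00911495]
{'at': [93.6, 163.3], 'score': 0.86} [ 0.61547664 -0.01435342]
```

apply_moves:
  commands:
    - [[-0.3,-3.9,-2],0,0.3]
    - [[-0.3,-3.9,-5],0,0.3]
    - [[-0.3,-3.9,-8],0,0.3]
    - [[-0.3,-3.9,-11],0,0.3]
    - [[-0.3,-3.9,-13.5],0,0.3]
    - [[-0.3,-3.9,-14.7],0,0.3]
    - [[-0.3,-3.9,-15],0,0.3]
    - [[-0.3,-3.9,-15],0,1]
    - [[-0.3,-3.9,-15],0,1]
    - [[-0.3,-3.9,-15],0,1]
    - [[-0.3,-3.9,-15],0,1]
    - [[-0.3,-3.9,-15],0,1]
    - [[-0.3,-3.9,-15],0,1]
    - [[-0.3,-3.9,-15],0,1]
    - [[-0.3,-3.9,-15],0,1]
    - [[-0.3,-3.9,-15],0,1]
    - [[-0.3,-3.9,-15],0,1]
    - [[-0.3,-3.9,-15],0,1]

```text
clock: 16.82
tool_pos: [0.433, -0.0118, 0.0338]
orientation: [-180.0, 0.0, -102.0]
force: [-0.1, 1.0, 3.6]
opening: 0.0153
gripper_force: 30.0
```

apply_moves:
  commands:
    - [[0,0,2],0,1]
    - [[0,0,6],0,1]
    - [[0,0,10],0,1]
    - [[4,2,10],0,1]
    - [[8,4.5,10],0,1]
    - [[12,4.5,10],0,1]
    - [[16,4.5,10],0,1]
    - [[18,4.5,10],0,1]
    - [[18.8,4.5,10],0,1]
    - [[18.8,4.5,10],0,1]
    - [[18.8,4.5,8],0,1]
    - [[18.8,4.5,5],0,1]
    - [[18.8,4.5,2.5],0,1]
    - [[18.8,4.5,1.2],0,1]
    - [[18.8,4.5,0.6],0,1]
    - [[18.8,4.5,0.4],0,1]
    - [[18.8,4.5,0.4],0,1]

```text
clock: 18.23
tool_pos: [0.6203, 0.0332, 0.0379]
orientation: [-180.0, -0.0, -102.0]
force: [-0.8, -0.2, -0.6]
opening: 0.0146
gripper_force: 30.0
```

apply_moves:
  commands:
    - [[0,0,0],0,0.8]
    - [[0,0,0],0,0.3]
    - [[0,0,0],0,0.3]
    - [[0,0,0],0,0.3]
    - [[0,0,0],0,0.3]
    - [[0,0,0],0,0.3]
    - [[0,0,0],0,0.3]
    - [[0,0,2],0,0.3]
    - [[0,0,6],0,0.2]
    - [[0,0,10],0,0.2]
    - [[0,0,14],0,0.2]
    - [[-4,-3,15],0,0.2]
    - [[-8,-6,15],0,0.2]
    - [[-11,-9,15],0,0.2]
    - [[-14,-12,15],0,0.2]
    - [[-16,-14,15],0,0.2]
    - [[-16,-14,15],0,0.2]
    - [[-16,-14,15],0,0.2]
    - [[-16,-14,15],0,0.2]

```text
clock: 19.82
tool_pos: [0.4608, -0.1071, 0.1881]
orientation: [-179.9, 0.0, -102.1]
force: [0.2, -0.0, 1.6]
opening: 0.07
gripper_force: 0.0
```

```bash
python3 - <<'E'
from fit import *
w=ctrl.snapshot("wrist"); S=ctrl.snapshot("scene"); o=ctrl.get_obs(); print(o["tool_pos"],o["opening"],o["gripper_force"],o["clock"])
print(fit([S],"drop",(.621,.0325)))
for v in([w],[S]): print(fit(v,"tab",(.4525,-.147)))
for m in("dropper_bottle_1","tablet_bottle_1"):
 for r in ctrl.spot_point(w,m): print(r,at_z(w,r["at"])[:2])
a=cv2.resize(S["img"][100:284,130:362],(527,418)); cv2.imwrite("pics/w6.png",cv2.resize(np.hstack([np.vstack([w["img"],w["img"][:34]*0]),a])[:,:,::-1],None,fx=.76,fy=.76))
E
```

```text
[ 0.46144271 -0.10642606  0.18766397] 0.07040283660452712 0.0 19.9167
(array([0.61593848, 0.02016034, 0.13307844]), np.float64(0.5155807365439093))
(array([ 0.45036696, -0.14711611,  0.03343511]), np.float64(0.03772093691622358))
(array([ 0.45184403, -0.14427619, -0.04525762]), np.float64(0.09275521405049392))
{'at': [256.1, 129.4], 'score': 0.57} [ 0.45120147 -0.14754605]
```

View pics/w6.png

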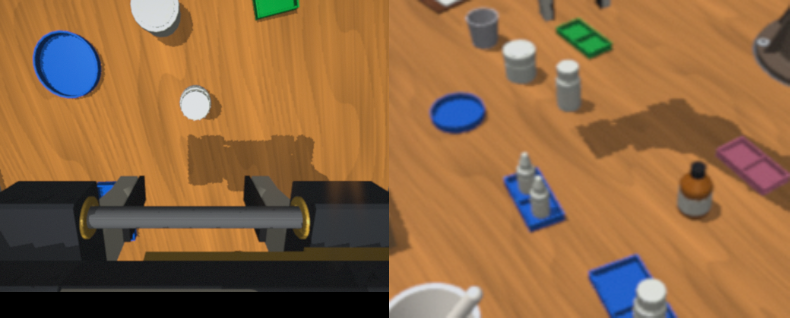

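Both droppers stand in the small tray (right view, (525,170) and (540,195)). Next: tablet bottle at wrist (195,103).

apply_moves:
  commands:
    - [[-1,-4,-1],0,0.2]
    - [[-1,-4,-4],0,0.2]
    - [[-1,-4,-7],0,0.2]
    - [[-1,-4,-10],0,0.2]
    - [[-1,-4,-13],0,0.2]
    - [[-1,-4,-14.2],0,0.2]
    - [[-1,-4,-14.5],0,0.2]
    - [[-1,-4,-14.5],0,1]
    - [[-1,-4,-14.5],0,1]
    - [[-1,-4,-14.5],0,1]
    - [[-1,-4,-14.5],0,1]
    - [[-1,-4,-14.5],0,1]
    - [[-1,-4,-14.5],0,1]
    - [[-1,-4,-14.5],0,1]
    - [[-1,-4,-14.5],0,1]
    - [[-1,-4,-14.5],0,1]
    - [[-1,-4,-13],0,1]
    - [[-1,-4,-10],0,1]
    - [[-1,-4,-6],0,1]
    - [[-1,-4,-2],0,1]

```text
clock: 21.68
tool_pos: [0.4493, -0.1469, 0.1682]
orientation: [179.8, -0.0, -102.0]
force: [1.5, -0.2, -0.6]
opening: 0.0334
gripper_force: 30.0
```

apply_moves:
  commands:
    - [[1.5,3,0],0,1]
    - [[3,6.5,0],0,1]
    - [[4.5,10,0],0,1]
    - [[6,13.5,0],0,1]
    - [[7.5,17,0],0,1]
    - [[9,20.5,0],0,1]
    - [[10.5,24,0],0,1]
    - [[12,27.5,0],0,1]
    - [[13.5,31,0],0,1]
    - [[14.7,34,0],0,1]
    - [[15.3,35.5,0],0,1]
    - [[15.3,35.5,-1],0,1]
    - [[15.3,35.5,-4],0,1]
    - [[15.3,35.5,-7],0,1]
    - [[15.3,35.5,-9.5],0,1]
    - [[15.3,35.5,-11],0,1]
    - [[15.3,35.5,-11.7],0,1]
    - [[15.3,35.5,-12],0,1]
    - [[15.3,35.5,-12.1],0,1]
    - [[15.3,35.5,-12.1],0,1]

```text
clock: 23.35
tool_pos: [0.6042, 0.2082, 0.0474]
orientation: [-179.9, 0.1, -102.0]
force: [0.8, 0.1, 0.3]
opening: 0.0335
gripper_force: 30.0
```

apply_moves:
  commands:
    - [[0,0,0],0,0.9]
    - [[0,0,0],0,0.2]
    - [[0,0,0],0,0.2]
    - [[0,0,0],0,0.2]
    - [[0,0,0],0,0.2]
    - [[0,0,0],0,0.2]
    - [[0,0,0],0,0.2]
    - [[0,0,0],0,0.2]
    - [[0,0,2],0,0]
    - [[0,0,5],0,0]
    - [[0,0,9],0,0]
    - [[0,0,13],0,0]
    - [[-1,-3,14],0,0]
    - [[-3,-7,14],0,0]
    - [[-4.5,-11,14],0,0]
    - [[-6,-15,14],0,0]
    - [[-7.5,-19,14],0,0]
    - [[-9,-23,14],0,0]
    - [[-10,-27,14],0,0]
    - [[-11,-31,14],0,0]

```text
clock: 25.02
tool_pos: [0.494, -0.0972, 0.187]
orientation: [-179.9, 0.0, -102.0]
force: [1.5, -0.9, 0.3]
opening: 0.0872
gripper_force: 0.0
```

apply_moves:
  commands:
    - [[-1,-4,0],0,0]
    - [[-2,-8,0],0,0]
    - [[-2,-10,0],0,0]
    - [[-2,-10,0],0,0]
    - [[-2,-10,0],0,0]

```text
clock: 25.43
tool_pos: [0.4748, -0.1968, 0.1865]
orientation: [180.0, 0.0, -102.2]
force: [-0.5, 0.8, -0.1]
opening: 0.0879
gripper_force: 0.0
```

```bash
python3 - <<'E'
from fit import *
w=ctrl.snapshot("wrist"); S=ctrl.snapshot("scene"); o=ctrl.get_obs(); print(o["tool_pos"],o["opening"],o["gripper_force"],o["clock"])
for v in([w],[S]): print(fit(v,"jar",(.474,-.264)),fit(v,"dish",(.612,-.229)))
for m in("ointment_jar","round_dish"):
 for r in ctrl.spot_point(w,m): print(r,at_z(w,r["at"])[:2])
a=cv2.resize(S["img"][100:310,130:395],(527,418)); cv2.imwrite("pics/w7.png",cv2.resize(np.hstack([np.vstack([w["img"],w["img"][:34]*0]),a])[:,:,::-1],None,fx=.76,fy=.76))
E
```

```text
[ 0.47516553 -0.19537147  0.18652902] 0.08743095122773267 0.0 25.5333
(array([ 0.47219553, -0.2631547 ,  0.02756002]), np.float64(0.02278500500346392)) (array([ 0.61342412, -0.22779069,  0.05053656]), np.float64(0.05390274768880976))
(array([ 0.47235994, -0.26205683,  0.01427453]), np.float64(0.09562638991845807)) (array([ 0.61185206, -0.22764661,  0.06866026]), np.float64(0.17536790469516472))
{'at': [243.3, 108.4], 'score': 0.7} [ 0.47365391 -0.26238483]
{'at': [132.0, 162.6], 'score': 0.95} [ 0.6114807  -0.23058516]
{'at': [244.9, 107.0], 'score': 0.21} [ 0.47162494 -0.26345767]
```

View pics/w7.png

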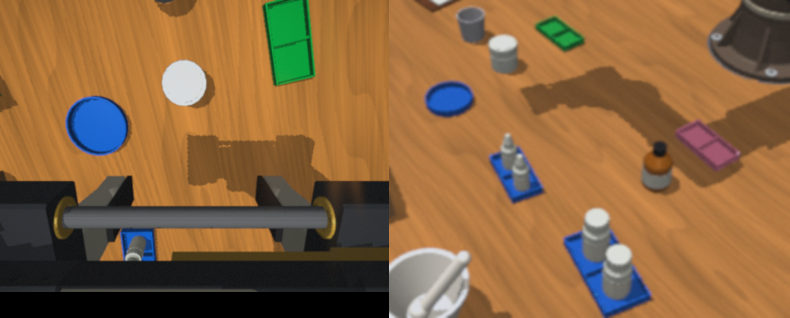

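Tablets and droppers are all standing in their trays. Last: jar at wrist (184,83), dish at (97,125).

apply_moves:
  commands:
    - [[-0.2,-3,0],0,0]
    - [[-0.2,-6,0],0,0]
    - [[-0.2,-6.7,-2],0,0]
    - [[-0.2,-6.7,-5],0,0]
    - [[-0.2,-6.7,-8],0,0]
    - [[-0.2,-6.7,-11],0,0]
    - [[-0.2,-6.7,-13.5],0,0]
    - [[-0.2,-6.7,-14.3],0,0]
    - [[-0.2,-6.7,-14.3],0,0]
    - [[-0.2,-6.7,-14.3],0,1]
    - [[-0.2,-6.7,-14.3],0,1]
    - [[-0.2,-6.7,-14.3],0,1]
    - [[-0.2,-6.7,-14.3],0,1]
    - [[-0.2,-6.7,-14.3],0,1]
    - [[-0.2,-6.7,-14.3],0,1]
    - [[-0.2,-6.7,-14.3],0,1]
    - [[-0.2,-6.7,-14.3],0,1]
    - [[-0.2,-6.7,-14.3],0,1]
    - [[-0.2,-6.7,-14.3],0,1]
    - [[-0.2,-6.7,-14.3],0,1]

```text
clock: 27.3
tool_pos: [0.4731, -0.2627, 0.0435]
orientation: [180.0, -0.0, -102.0]
force: [-0.1, 0.6, 0.4]
opening: 0.0201
gripper_force: 0.0
```

```bash
python3 - <<'E'
from fit import *
w=ctrl.snapshot("wrist"); S=ctrl.snapshot("side"); o=ctrl.get_obs(); print(o["tool_pos"],o["opening"],o["gripper_force"],o["force"],o["clock"])
a=cv2.resize(S["img"][180:364,250:482],(527,418)); cv2.imwrite("pics/w8.png",cv2.resize(np.hstack([np.vstack([w["img"],w["img"][:34]*0]),a])[:,:,::-1],None,fx=.76,fy=.76))
for m in ("ointment_jar","steel_cup"):
  for r in ctrl.spot_point(S,m): print(m,r["score"],at_z(S,r["at"])[:2])
E
```

```text
[ 0.47314909 -0.26269639  0.04349289] 0.011931023440248413 0.0 [-0.19614891  0.11474626  0.16589969] 27.4
ointment_jar 0.58 [ 0.4776186  -0.26809856]
steel_cup 0.95 [ 0.47514927 -0.39210738]
steel_cup 0.55 [ 0.60576822 -0.002613  ]
```

View pics/w8.png

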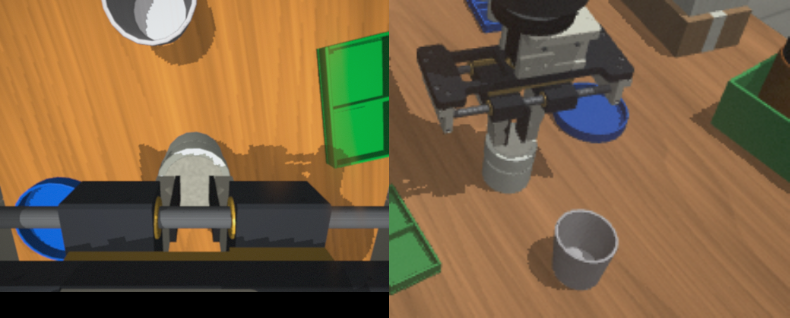

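The fingers in the wrist view (190,180) shut above the lid: the real fingertips sit roughly 30 mm higher than the stated nose length, which also explains the cap and neck openings read before. The jar is undisturbed. I'll reopen, then go about 2 cm lower, watching the force.

apply_moves:
  commands:
    - [[0,0,1],0,0]
    - [[0,0,1],0,0]
    - [[0,0,1],0,0]
    - [[0,0,1],0,0]
    - [[0,0,1],0,0]
    - [[0,0,1],0,0]
    - [[0,0,1],0,0]
    - [[0,0,1],0,0]
    - [[0,0,1],0,0]
    - [[0,0,1],0,0]
    - [[0,0,1],0,0]
    - [[0,0,1],0,0]
    - [[0,0,1],0,0]
    - [[0,0,1],0,0]
    - [[0,0,1],0,0]
    - [[0,0,1],0,0]

```text
clock: 28.83
tool_pos: [0.4732, -0.2627, 0.0536]
orientation: [-180.0, 0.0, -102.0]
force: [-0.1, 0.3, 0.5]
opening: 0.0869
gripper_force: 0.0
```

```bash
python3 - <<'E'
from fit import *
S=ctrl.snapshot("side"); C=ctrl.snapshot("scene"); o=ctrl.get_obs(); p=o["tool_pos"]; print(p,o["opening"])
out=[]
for s in(S,C):
    u=np.array([.978,-.208,0])
    c=proj(s,p).astype(int); im=cv2.resize(s["img"][c[1]-40:c[1]+35,c[0]-40:c[0]+40],None,fx=4.9,fy=4.9,interpolation=cv2.INTER_CUBIC)
    for dz,col in((-.017,(255,0,0)),(.013,(0,255,0))):
        for sg in(-1,1):
            q=(proj(s,p+u*sg*.044+[0,0,dz])-c+40)*4.9; cv2.circle(im,tuple(int(v) for v in q),3,col,-1)
    out.append(im)
cv2.imwrite("pics/w9.png",np.hstack(out)[:,:,::-1])
print(fit([S],"jar",(.4725,-.263)))
E
```

```text
[ 0.47316369 -0.2626999   0.05356072] 0.08787547934709676
(array([ 0.47557904, -0.26604469,  0.03365858]), np.float64(0.0702527924750147))
```

View pics/w9.png

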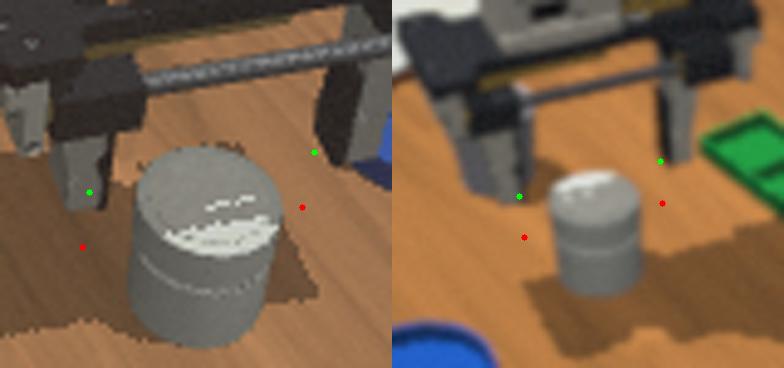

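In the crop the real fingertips coincide with the green marks (TCP +13 mm, not −17 mm). So I lower to TCP z≈0.016, putting the tips near 29 mm.

apply_moves:
  commands:
    - [[0,0,-1],0,0]
    - [[0,0,-2],0,0]
    - [[0,0,-3],0,0]
    - [[0,0,-3.8],0,0]
    - [[0,0,-3.8],0,0]
    - [[0,0,-3.8],0,0.6]
    - [[0,0,-3.8],0,0.6]
    - [[0,0,-3.8],0,0.6]
    - [[0,0,-3.8],0,0.6]
    - [[0,0,-3.8],0,0.6]
    - [[0,0,-3.8],0,0.6]
    - [[0,0,-3.8],0,0.6]
    - [[0,0,-3.8],0,0.6]
    - [[0,0,-3.8],0,0.6]
    - [[0,0,-3.8],0,0.6]
    - [[0,0,-3.8],0,0.6]

```text
clock: 30.27
tool_pos: [0.4734, -0.2628, 0.0159]
orientation: [-180.0, -0.0, -102.0]
force: [-1.7, 1.6, 4.8]
opening: 0.0543
gripper_force: 30.0
```

apply_moves:
  commands:
    - [[0,0,1],0,0.6]
    - [[0,0,3],0,0.6]
    - [[0,0,6],0,0.6]
    - [[3,1,6],0,0.6]
    - [[6,2,6],0,0.6]
    - [[9,3,6],0,0.6]
    - [[12,3.5,6],0,0.6]
    - [[13.5,3.5,6],0,0.6]
    - [[14,3.5,6],0,0.6]
    - [[14,3.5,6],0,0.6]
    - [[14,3.5,4],0,0.6]
    - [[14,3.5,2],0,0.6]
    - [[14,3.5,1],0,0.6]
    - [[14,3.5,0.6],0,0.6]
    - [[14,3.5,0.4],0,0.6]
    - [[14,3.5,0.4],0,0.6]

```text
clock: 31.6
tool_pos: [0.613, -0.2279, 0.02]
orientation: [-180.0, -0.0, -102.0]
force: [-0.2, -0.3, -1.1]
opening: 0.0542
gripper_force: 30.0
```

apply_moves:
  commands:
    - [[0,0,0],0,0.3]
    - [[0,0,0],0,0.1]
    - [[0,0,0],0,0.1]
    - [[0,0,0],0,0.1]
    - [[0,0,0],0,0.1]
    - [[0,0,0],0,0.1]
    - [[0,0,0],0,0.1]
    - [[0,0,2],0,0.1]
    - [[0,0,6],0,0.1]
    - [[0,0,10],0,0.1]
    - [[0,0,14],0,0.1]
    - [[-3,0,17],0,0.1]
    - [[-7,0,18],0,0.1]
    - [[-11,0,18],0,0.1]
    - [[-14,0,18],0,0.1]
    - [[-14,0,18],0,0.1]
    - [[-14,0,18],0,0.1]

```text
clock: 33.02
tool_pos: [0.472, -0.2278, 0.2007]
orientation: [-179.9, 0.0, -102.1]
force: [0.1, -0.1, -0.3]
opening: 0.0791
gripper_force: 0.0
```

```bash
python3 - <<'E'
from fit import *
w=ctrl.snapshot("wrist"); S=ctrl.snapshot("scene"); D=ctrl.snapshot("side"); o=ctrl.get_obs(); print(o["tool_pos"],o["opening"],o["clock"])
print(fit([S],"jar",(.613,-.228)),fit([w],"jar",(.613,-.228)))
for n,p in(("tab",(.6185,.276)),("tab",(.6045,.208)),("drop",(.611,-.018)),("drop",(.621,.0325))):
    print(n,p,fit([D],n,p))
a=cv2.resize(S["img"][80:310,130:395],(460,400)); b=cv2.resize(D["img"][100:290,180:400],(463,400)); cv2.imwrite("pics/w10.png",cv2.resize(np.hstack([a,b])[:,:,::-1],None,fx=.86,fy=.86))
E
```

```text
[ 0.47395485 -0.22775109  0.19962194] 0.07881649595783805 33.1667
(array([ 0.61212324, -0.23039385,  0.11339006]), np.float64(0.1431134143910704)) (array([ 0.61338689, -0.22759423,  0.0345475 ]), np.float64(0.04904984957538372))
tab (0.6185, 0.276) (array([0.62157946, 0.27290239, 0.02618228]), np.float64(0.7221793486649175))
tab (0.6045, 0.208) (array([0.5942377 , 0.21715168, 0.05484154]), np.float64(0.6886200030632562))
drop (0.611, -0.018) (array([ 0.61771662, -0.01568877, -0.02720526]), np.float64(0.48149032720324814))
drop (0.621, 0.0325) (array([0.62692297, 0.02882858, 0.07012558]), np.float64(0.5346090243326247))
```

View pics/w10.png

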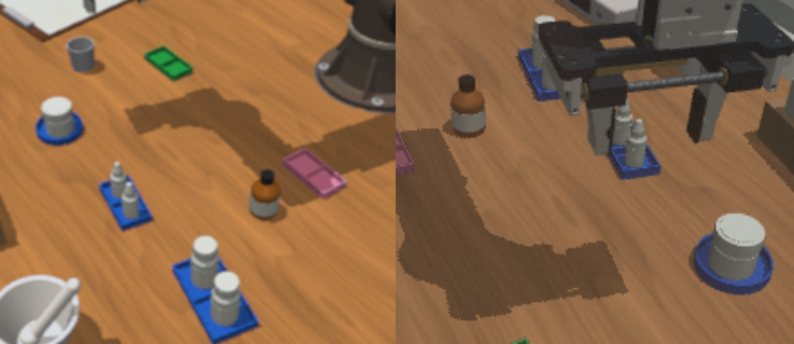

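All five containers stand centred in their trays, and the amber bottle and cup are where they were. Handing in.

```bash
python3 -c "
from plant import ctrl
print(ctrl.close_job())"
```

```text
the job is handed in; nothing more can be done
None
```

The job is handed in at about 33 s: the final pictures show all five containers upright in their trays, one to each compartment and the jar in the dish, with the amber bottle and steel cup still standing in place; the hand-in returned no verdict.

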